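Clamp the reagent bottle and take off its push-and-turn cap

TASK

Lock the reagent bottle in its bench clamp: turn the clamp's knob clockwise (seen from above) until it clicks past its detent into the locked position. Then press the bottle's child-resistant cap down against its spring, keep it pressed while you turn it counter-clockwise about a sixth of a turn until it comes free, and lift it off. Finish while still holding the cap in the gripper, level and straight above the bottle, about 6 cm clear of its mouth; the bottle stays in the locked clamp and the things around it stay where they are.

Things in the scene. Friction and masses are not known exactly. Their poses are not given: they have to be found in the camera images.
- bottle_clamp: bench bottle clamp screwed to the worktop: aluminium foot plate 80 x 190 x 8 mm, at one end a round cradle (top at 36 mm) with the amber bottle, at the other a grey housing (54 x 62 mm, top at 48 mm) with a black knob. Origin: centre of the plate's underside, z up; bottle axis at y = -50 mm, knob axis at y = +50 mm, both x = 0. Turning the knob moves a rubber jaw against the bottle
- clamp_knob (a joint): angle of the clamp knob in rad, grows clockwise seen from above; 0 = open, where it starts. A sprung over-centre detent with its crest at 0.65 rad (resists with up to about 0.2 N m) pushes the knob back before the crest and on to the locked end stop at 1.3 rad after it. Above 1.1 is locked
- knob_grip (a point): point on the vertical axis of the black clamp knob, at the height to grip it, 77 mm above the worktop. The knob: a disc of 42 mm diameter with its top at 57 mm, on it a bar grip 44 mm long, 14 mm wide, from 57 to 87 mm above the worktop. This frame's x axis runs along the bar; at joint value 0 it is the clamp's x axis. A short grey line marks one half of the bar
- safety_bottle: round amber reagent bottle with a blank paper band, 52 mm diameter, standing loose in the clamp's cradle: straight to 54 mm, shoulder narrowing to 66 mm, then a neck of 26 mm diameter up to the mouth at 96 mm. It may stand turned any way in the cradle. Origin: centre of its underside (8 mm above the worktop), z up. 0.35 kg
- safety_cap: white ribbed push-and-turn cap on the clamped amber bottle, 44 mm diameter, 28 mm high, hollow, about 40 g. Origin: centre of its lower rim, z up; closed, it lies 78 mm above the bottle's origin, x axis along the bottle's x within 0.1 rad. Closed, it cannot be lifted or turned more than 0.1 rad either way, until it is pressed down 3 mm or more (5 mm at most; spring 6 N, rising to 11 N at 5 mm)
- cap_top (a point): centre of the cap's top face, 28 mm above the cap's origin. Kept pressed down, the cap must be turned counter-clockwise seen from above by 0.7 to 1.5 rad (1.1 is the middle; hard stop at the end); there its lugs are clear of the neck, the spring raises it about 4 mm when let up, and it lifts straight off
- bottle_mouth (a point): centre of the bottle's mouth, 96 mm above the bottle's origin
- amber_bottle: bystander: small amber reagent bottle with ordinary screw cap, 52 mm diameter, 92 mm high, standing on the worktop about 110 mm beyond the knob; origin at the centre of its underside
- small_bottle: bystander: small white reagent bottle, 44 mm diameter, 80 mm high, standing on the worktop about 110 mm beyond the clamped bottle; origin at the centre of its underside
- timer: bystander: flat bench timer 64 x 68 x 21 mm lying on the worktop to the left; origin at the centre of its underside
- yellow_lid_cup: bystander: specimen cup with a wide lid, 65 mm diameter, 74 mm high, on the worktop to the left; origin at the centre of its underside. Fixed equipment to keep clear of: a tall analyser (over 0.5 m) stands on the left of the worktop, at about y > 0.17 and x > 0.48 m; a bench centrifuge 0.17 m high stands behind the clamp, at x > 0.54 m
Not all that is in view belongs to the job. What is meant by the safety_cap is not pink, and is the smaller of those in its own colour.

How it is judged:
By the outcome, as a careful person would: the job done as asked, in the order asked, and still so for the second after the job is handed in, while the arm keeps its last pose, push and grip.
It also fails if it takes over 56 s, if anything falls off the work surface, if the arm or the gripper's body presses on something with over 40 N, if the wrist force passes 120 N, or if a joint passes its speed limit or range.

ROBOT

A 7-joint arm with a two-finger parallel gripper is mounted at the origin on a cart in front of the work surface, level with it; the furniture and walls round the work are solid. World frame = base frame: x ahead of the robot, y to its left, z up, the work surface at z = 0. Lengths are in m, angles in rad, forces in N, time in s.
With the tool pointing down it reaches from about 0.4 to 0.85 m from the base axis. Payload 10.4 kg.
Tool frame: the origin (TCP) lies midway between the tips of the shut fingers; the grasp point (between the pads) lies 19 mm behind it; z points along the fingers, y is the direction in which the jaws open and shut (so a half turn about z gives the same grasp; the last joint's range is limited). The gripper opens to 85 mm and grips with 20 to 120 N. Pads are 22 mm wide; open, the fingers measure 114 mm over their backs; the gripper's body (76 mm by 85 mm) begins 54 mm behind the grasp point. The pads swing forward as they close: fully open they stand 13 mm farther back than shut.
Start: joints at [1.095, 0.332, -0.065, 1.46, 0.022, 1.35, -0.088], TCP at [0.273, -0.562, 0.231] pointing down, gripper open.
Joint ranges: [-2.6, 2.6], [-0.5, 2.12], [-1.47, 1.34], [0.16, 2.42], [-1.27, 4.41], [0.06, 2.06], [-2.6, 2.6]. Speed limits (rad/s): [2.22, 2.22, 2.79, 2.79, 3.14, 3.14, 3.14].

INTERFACE

Orientations are given as a unit quaternion [x, y, z, w].
In Python, from workcell import manip, camera, camera_info, workorder, nets gives the robot as it stands.
- The arm moves only by the tool apply_moves, never from a script. Its argument "commands" is a list of rows, each a list of 5 numbers: the shift along the tool's x, y, z in m, then the turn about the tool's z in degrees, then the gripper command: -1 is fully open, 1 is shut, values between are in proportion. A call has 1 to 5 rows; each row shifts and turns the pose as measured when the row begins, along the tool's axes as they then stand; what a row does not reach is not made up. A row lasts 1/12 s, in which the tool goes at most 41.7 mm and 7.16 degrees, less where a joint would pass 70% of its speed; a pose out of reach is approached as far as the arm can. A call is refused whole if a number of a shift passes 0.0417 or a number of a turn 7.16, either way. A call with a gripper value outside its range is refused whole. The fingers move at their own pace and stop on an object; "squeeze" is the grip in N (left out, the last holds). Time passes only in rows, so rows that do not move let the fingers close. It gives the time, the measured TCP pose, the force and the opening at its end, in the units of the state.
- manip.get_obs(): the state, without advancing time (a new reading comes with each control period).
- camera(name): name is "scene" or "side" or "wrist"; returns (picture, depth): 480x640x3 uint8, red, green, blue; 480x640 float32, m along the optical axis (not along the pixel's ray), 0 where there is no reading.
- camera_info(name): a dict with "camera_matrix" (3x3 intrinsics, pixels), "k1" (the pictures are not rectified: a ray, as slopes to the right and down, at radius r is drawn at 1 + k1 r^2 times it, then the intrinsics apply), "xyz" and "rotation" of the camera in the world; the wrist camera has in their place "T_tool_cam" (4x4, takes a point from camera to tool coordinates, whose origin is the TCP and whose axes are the flange's). Camera axes: x right, y down, z forward; pixel columns grow to the right and rows downward; lengths in m; the calibration is good to about 2 mm. A picture is of the moment at which its call begins: read the wrist's pose just before it. camera_info takes no time and is no camera call.
- workorder.hand_in(): hands the job in, once; it reports no verdict.
Trained networks look in the newest picture that a camera, given by its name, has taken for a name from the list of things; names that differ only in an ending like _2 or _b are one class to them, and where a whole thing is asked for, a point or a joint stands for the part that bears it (a point fixed in the world has none). Each returns a list of dicts, best first, with "conf" (0 to 1); they miss things now and then, are a little off and sometimes report something else, mostly with a low value. They report only what shows in the picture. A call takes as long as a camera call. They do not tell look-alikes from the thing itself.
- nets.look_for(camera, thing): "rect" ([left, top, width, height] in pixels, round what is visible of it).
- nets.place_of(camera, thing): "xy" ([column, row] in pixels: a listed point, or the origin of a listed thing).
The state is a dict: "clock": time; "joint_pos": joint angles; "joint_velocities": joint speeds; "tau": joint torques, N m; "position": TCP position; "ee_rot": TCP orientation; "ft_force": force on the tool from outside, world axes, zero at the start; "torque": the same for the moment, N m; "grip_width": opening from 0.0 (shut) to 1.0 (fully open).
Only numpy, scipy, OpenCV 4.12 (cv2) and the standard library are available. Lean on these libraries where they do the work, as an engineer would, in place of code of your own. Each camera call takes 0.05 s, during which the arm holds its last target. There are 200 camera calls.

## Working session

There is one attempt and no reset: what is moved stays moved. The work goes in short steps, Python scripts to look and compute and a tool call to move; the robot and the scene stay as the last step left them, time stands still between calls to the robot, and variables do not carry over. Pictures are saved under pics/ and viewed, about 8 in all and at most 12, crops included, and the job is handed in when it is done.

Besides the shell and the picture viewer there is one more tool, called after "Call:" as name(argument=value, ...) on one line, values as JSON. apply_moves: Moves the arm, as the interface text tells. Its arguments: {"type":"object","properties":{"commands":{"type":"array","items":{"type":"array","items":{"type":"number"}}},"squeeze":{"type":"number"}},"required":["commands"]}

```bash
mkdir -p pics
cat > h.py <<'E'
import numpy as np, cv2
from scipy.spatial.transform import Rotation as R
from workcell import manip, camera, camera_info, workorder, nets
def pose():
    o=manip.get_obs(); T=np.eye(4); T[:3,:3]=R.from_quat(o["ee_rot"]).as_matrix(); T[:3,3]=o["position"]; return T
def camT(n,Tt=None):
    i=camera_info(n)
    if n=="wrist": return (pose() if Tt is None else Tt)@np.array(i["T_tool_cam"])
    T=np.eye(4); r=np.array(i["rotation"]); T[:3,:3]=r if r.shape==(3,3) else R.from_quat(r).as_matrix(); T[:3,3]=i["xyz"]; return T
def ray(n,uv):
    i=camera_info(n); K=np.array(i["camera_matrix"])
    d=np.array([(uv[0]-K[0,2])/K[0,0],(uv[1]-K[1,2])/K[1,1]]); s=d.copy()
    for _ in range(20): s=d/(1+i["k1"]*(s@s))
    return np.array([s[0],s[1],1.])
def at_z(n,uv,z,T=None):
    T=camT(n,T); d=T[:3,:3]@ray(n,uv); return T[:3,3]+d*(z-T[2,3])/d[2]
def at_depth(n,uv,dep,T=None):
    T=camT(n,T); return T[:3,3]+T[:3,:3]@ray(n,uv)*dep
def proj(n,p,T=None):
    i=camera_info(n); T=camT(n,T); c=T[:3,:3].T@(np.array(p)-T[:3,3]); s=c[:2]/c[2]; s=s*(1+i["k1"]*(s@s))
    return (np.array(i["camera_matrix"])@[s[0],s[1],1])[:2]
def save(n,img): cv2.imwrite("pics/"+n,img[:,:,::-1])
E
python3 - <<'E'
from h import *
np.set_printoptions(precision=3,suppress=True)
o=manip.get_obs(); print(o)
for n in ["scene","side"]:
    im,d=camera(n); np.savez(n+".npz",im=im,d=d); save(n+"0.png",im)
    print(n,camera_info(n))
    for t in ["safety_cap","cap_top","knob_grip","bottle_mouth","bottle_clamp","safety_bottle"]:
        for r in nets.place_of(n,t)[:4]:
            u,v=np.array(r["xy"]).round().astype(int); u=min(max(u,0),639);v=min(max(v,0),479)
            print(n,t,r["conf"],r["xy"], at_depth(n,r["xy"],d[v,u]))
print(camera_info("wrist"))
E
```

```text
{'clock': 0.0, 'joint_pos': array([ 1.095,  0.333, -0.065,  1.461,  0.022,  1.35 , -0.089]), 'joint_velocities': array([-0.001,  0.001, -0.002, -0.001, -0.001, -0.001,  0.   ]), 'tau': array([  0.001, -62.545,   0.05 , -39.161,   0.016,   0.01 ,   0.   ]), 'position': array([ 0.273, -0.562,  0.231]), 'ee_rot': array([ 0.974,  0.224, -0.   , -0.001]), 'ft_force': array([-0.204, -0.528, -0.156]), 'torque': array([ 0.037, -0.059,  0.063]), 'grip_width': 1.0005787649782611}
scene {'camera_matrix': array([[448.864,   0.   , 319.8  ],
       [  0.   , 448.864, 247.282],
       [  0.   ,   0.   ,   1.   ]]), 'k1': 0.03505516513396779, 'xyz': array([-0.034, -0.869,  0.485]), 'rotation': array([ 0.809, -0.225,  0.155, -0.521])}
scene safety_cap 0.97 [355.8, 366.1] [ 0.327 -0.41   0.018]
scene safety_cap 0.95 [396.2, 290.4] [ 0.442 -0.363  0.101]
scene safety_cap 0.65 [327.3, 334.3] [ 0.337 -0.309  0.014]
scene cap_top 0.82 [401.6, 279.5] [ 0.46  -0.354  0.113]
scene cap_top 0.78 [356.6, 347.4] [ 0.341 -0.39   0.036]
scene cap_top 0.58 [327.8, 320.3] [ 0.351 -0.288  0.028]
scene knob_grip 0.74
[... 636 characters left out ...]
362  0.117]
side cap_top 0.71 [355.5, 237.2] [ 0.364 -0.305  0.03 ]
side cap_top 0.7 [364.7, 219.2] [ 0.344 -0.396  0.039]
side knob_grip 0.71 [317.9, 227.9] [ 0.449 -0.243  0.081]
side bottle_mouth 0.66 [320.1, 200.0] [ 0.452 -0.329  0.117]
side bottle_clamp 0.63 [318.3, 246.6] [ 0.435 -0.122  0.093]
side safety_bottle 0.52 [321.4, 240.1] [ 0.44  -0.229  0.056]
{'camera_matrix': array([[402.652,   0.   , 316.846],
       [  0.   , 402.652, 237.069],
       [  0.   ,   0.   ,   1.   ]]), 'k1': 0.014080542684106216, 'T_tool_cam': array([[-0.001, -0.956, -0.293,  0.074],
       [ 1.   , -0.001, -0.   ,  0.   ],
       [-0.   , -0.293,  0.956, -0.143],
       [ 0.   ,  0.   ,  0.   ,  1.   ]])}
```

View pics/scene0.png

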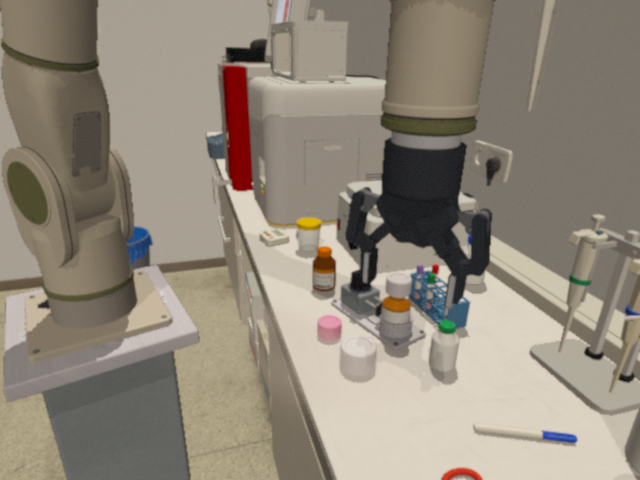

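View pics/side0.png

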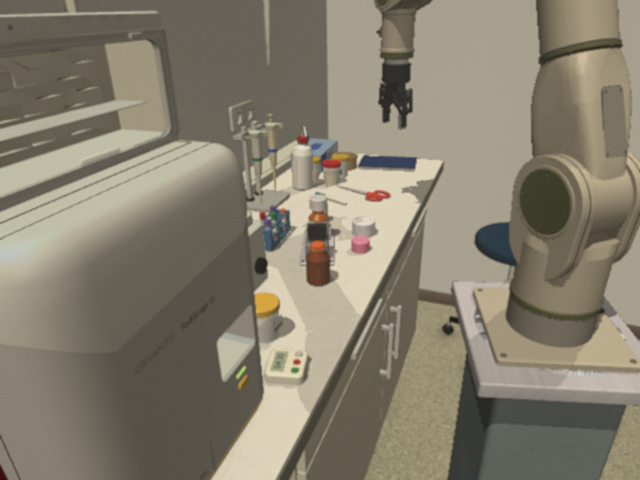

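The look-alikes, by scene pixel:
- White cap on the clamped amber bottle at (397,285). This is the one: white, small, on the clamped bottle.
- Larger white cap lying loose at (358,357).
- Pink cap at (329,328).
- Green screw cap on the white bottle at (447,328).

The clamp knob is at (360,290). Next I move above the clamp for a close wrist view.

Call:
apply_moves(commands=[[0.034,-0.02,-0.012,0,-1],[0.034,-0.02,-0.012,0,-1],[0.034,-0.02,-0.012,0,-1],[0.034,-0.02,-0.012,0,-1],[0.034,-0.02,-0.006,0,-1]])

```text
clock: 1.12
position: [0.3781, -0.3998, 0.2837]
ee_rot: [0.976, 0.216, -0.003, -0.001]
ft_force: [1.4, -0.1, -0.0]
grip_width: 1.001
```

Call:
apply_moves(commands=[[0.034,-0.02,0,0,-1],[0.034,-0.02,0,0,-1],[0.034,-0.02,0,0,-1],[0,0,0,0,-1],[0,0,0,0,-1]])

```text
clock: 1.53
position: [0.4538, -0.2883, 0.2873]
ee_rot: [0.975, 0.222, 0.0, 0.001]
ft_force: [-1.0, -0.5, -0.3]
grip_width: 1.004
```

Run:
```python
from h import *
np.set_printoptions(precision=4,suppress=True)
T=pose(); print(T, manip.get_obs()["joint_pos"])
im,d=camera("wrist"); np.savez("w1.npz",im=im,d=d,T=T); save("w1.png",im)
for t,z in [("safety_cap",.086),("cap_top",.114),("knob_grip",.077),("bottle_clamp",0),("amber_bottle",0),("small_bottle",0)]:
    for r in nets.place_of("wrist",t)[:3]:
        u,v=np.array(r["xy"]).round().astype(int); u=min(max(u,0),639);v=min(max(v,0),479)
        print(t,r["conf"],r["xy"],at_z("wrist",r["xy"],z,T),at_depth("wrist",r["xy"],d[v,u],T))
```

```text
[[ 0.9014  0.4331  0.0006  0.4538]
 [ 0.4331 -0.9014 -0.0017 -0.2883]
 [-0.0002  0.0018 -1.      0.2873]
 [ 0.      0.      0.      1.    ]] [ 0.7404  0.129  -0.2861  1.5941  0.038   1.4225 -0.6719]
safety_cap 0.95 [350.4, 302.9] [ 0.3806 -0.359   0.086 ] [ 0.3609 -0.3734  0.0375]
safety_cap 0.78 [280.1, 265.4] [ 0.3865 -0.284   0.086 ] [ 0.3638 -0.2887  0.0277]
safety_cap 0.63 [379.2, 226.7] [ 0.4579 -0.3482  0.086 ] [ 0.4629 -0.3407  0.114 ]
cap_top 0.85 [278.1, 279.6] [ 0.3849 -0.2854  0.114 ] [ 0.347  -0.2936  0.0255]
cap_top 0.78 [384.7, 239.3] [ 0.4554 -0.3499  0.114 ] [ 0.4553 -0.35    0.1135]
cap_top 0.75 [358.8, 318.1] [ 0.3821 -0.3639  0.114 ] [ 0.3485 -0.3901  0.037 ]
knob_grip 0.74 [273.8, 180.9] [ 0.4531 -0.2473  0.077 ] [ 0.455  -0.2476  0.0873]
bottle_clamp 0.68 [323.5, 189.0] [ 0.4536 -0.2971  0.    ] [ 0.4547 -0.2964  0.0074]
amber_bottle 0.6 [176.8, 133.7] [ 0.4398 -0.1355  0.    ] [ 0.452  -0.1538  0.0652]
small_bottle 0.59 [461.1, 241.7] [ 0.4665 -0.462   0.    ] [ 0.472  -0.4408  0.0445]
small_bottle 0.3 [324.2, 189.3] [ 0.4536 -0.2979  0.    ] [ 0.4548 -0.2972  0.0075]
```

View pics/w1.png

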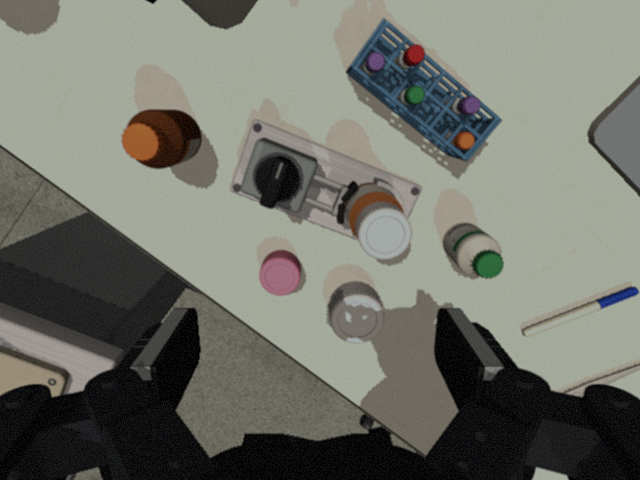

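Run:
```python
from h import *
np.set_printoptions(precision=4,suppress=True)
f=np.load("w1.npz"); T=f["T"]; d=f["d"]
P=np.array([[at_depth("wrist",(u,v),d[v,u],T) if d[v,u]>0 else [9,9,9] for u in range(220,440)] for v in range(110,300)]).reshape(-1,3)
def near(c,r): return np.hypot(*(P[:,:2]-c).T)<r
m=near([.455,-.35],.04)&(abs(P[:,2]-.114)<.004); q=P[m]; c,rad=cv2.minEnclosingCircle(q[:,:2].astype(np.float32)); print("cap",m.sum(),q.mean(0),c,rad)
m=near([.455,-.248],.035)&(abs(P[:,2]-.087)<.005); q=P[m]; r=cv2.minAreaRect((q[:,:2]*1000).astype(np.float32)); print("bar",m.sum(),q.mean(0),r)
m=near([.455,-.298],.13)&(abs(P[:,2]-.008)<.004); q=P[m]; print("plate",m.sum(),cv2.minAreaRect((q[:,:2]*1000).astype(np.float32)))
im=f["im"]; save("w1c.png",cv2.resize(im[150:290,230:430],(800,560),interpolation=cv2.INTER_CUBIC))
```

```text
Traceback (most recent call last):
  File "h.py", line 18, in at_depth
    T=camT(n,T); return T[:3,3]+T[:3,:3]@ray(n,uv)*dep
                                         ~~~^^^^^^
  File "h.py", line 11, in ray
    i=camera_info(n); K=np.array(i["camera_matrix"])
ValueError: time passes only in moves, steps and waits
```

The wrist picture shows the clamp, with the knob bar at about (273,180) and the white cap on the clamped bottle at (385,235). The loose pink cap is at (281,273) and the larger white one at (357,312). The script failed because it called camera_info too often, so I'm caching the result.

```bash
python3 - <<'E'
s=open('h.py').read()
s=s.replace("def pose","from functools import lru_cache\n_ci=camera_info\ncamera_info=lru_cache(None)(lambda n:_ci(n))\ndef pose",1)
s+='''
def cloud(n,d,T,u0,u1,v0,v1):
    i=camera_info(n); K=np.array(i["camera_matrix"]); T=camT(n,T)
    U,V=np.meshgrid(np.arange(u0,u1),np.arange(v0,v1)); D=np.stack([(U-K[0,2])/K[0,0],(V-K[1,2])/K[1,1]],-1); s=D.copy()
    for _ in range(15): s=D/(1+i["k1"]*(s**2).sum(-1,keepdims=True))
    z=d[v0:v1,u0:u1,None]; P=np.concatenate([s*z,z],-1)@T[:3,:3].T+T[:3,3]
    return P[z[...,0]>0]
'''
open('h.py','w').write(s)
E
cat > fit.py <<'E'
from h import *
np.set_printoptions(precision=4,suppress=True)
def fit(fn,box):
    f=np.load(fn); T=f["T"]; P=cloud("wrist",f["d"],T,*box)
    near=lambda c,r: np.hypot(*(P[:,:2]-c).T)<r
    q=P[near([.455,-.35],.04)&(abs(P[:,2]-.114)<.004)]; c,rad=cv2.minEnclosingCircle(q[:,:2].astype(np.float32)); print("cap",len(q),q.mean(0),(q[:,:2].max(0)+q[:,:2].min(0))/2,c,rad)
    q=P[near([.455,-.248],.035)&(abs(P[:,2]-.087)<.005)]; print("bar",len(q),q.mean(0),cv2.minAreaRect((q[:,:2]*1000).astype(np.float32)))
    q=P[near([.455,-.298],.13)&(abs(P[:,2]-.008)<.004)]; print("plate",len(q),cv2.minAreaRect((q[:,:2]*1000).astype(np.float32)))
E
python3 - <<'E'
from fit import *
fit("w1.npz",(215,440,110,300))
im=np.load("w1.npz")["im"]; save("w1c.png",cv2.resize(im[110:290,230:430],(660,594),interpolation=cv2.INTER_CUBIC))
E
```

```text
cap 2182 [ 0.459  -0.348   0.1134] [ 0.4584 -0.3485] (0.4584633708000183, -0.34841254353523254) 0.02251766063272953
bar 813 [ 0.4525 -0.2489  0.0865] ((451.5389099121094, -248.8867950439453), (44.11821746826172, 13.99777603149414), 3.9390265941619873)
plate 5949 ((453.09136962890625, -298.7430419921875), (228.00230407714844, 190.1691436767578), 3.7535905838012695)
```

View pics/w1c.png

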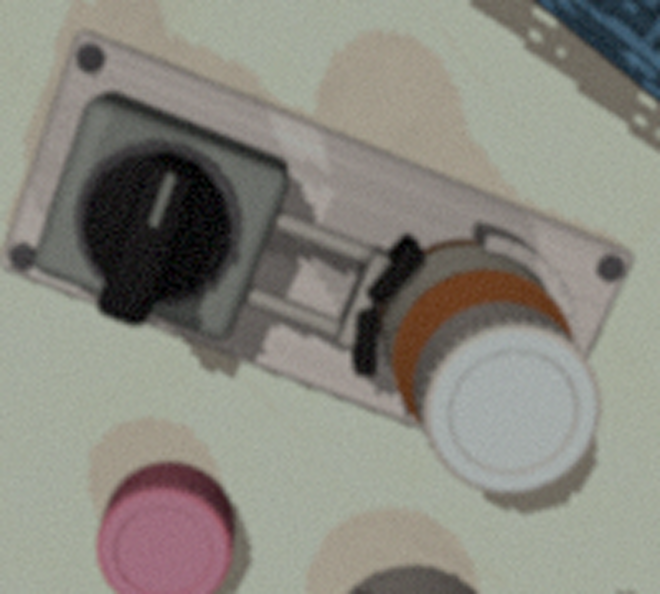

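The crop confirms the choice. The white cap is on the clamped bottle, at (0.4585,-0.3485), radius 22.5 mm and top 113.4 mm high. The knob bar centre is (0.4515,-0.2489), 44x14 mm, with a yaw of 3.9°. The distance between the two axes is 99.8 mm against 100 nominal, so the measurements agree. To stay away from the j7 limit I turn the tool counter-clockwise by about 158°.

Call:
apply_moves(commands=[[0,0,0.01,-7.1,-1],[0,0,0.01,-7.1,-1],[0,0,0.01,-7.1,-1],[0,0,0.01,-7.1,-1],[0,0,0.01,-7.1,-1]])

```text
clock: 2.3
position: [0.4511, -0.2957, 0.2372]
ee_rot: [0.861, 0.508, 0.0, 0.002]
ft_force: [-0.7, 0.1, 0.4]
grip_width: 0.998
```

Call:
apply_moves(commands=[[0,0,0.005,-7.1,-1],[0,0,0.005,-7.1,-1],[0,0,0.005,-7.1,-1],[0,0,0.005,-7.1,-1],[0,0,0.005,-7.1,-1]])

```text
clock: 2.72
position: [0.4477, -0.2998, 0.2089]
ee_rot: [0.663, 0.748, -0.001, 0.001]
ft_force: [0.5, 0.4, 0.4]
grip_width: 0.995
```

Call:
apply_moves(commands=[[0,0,0,-7.1,-1],[0,0,0,-7.1,-1],[0,0,0,-7.1,-1],[0,0,0,-7.1,-1],[0,0,0,-7.1,-1]])

```text
clock: 3.13
position: [0.4443, -0.3037, 0.2067]
ee_rot: [0.401, 0.916, -0.001, -0.001]
ft_force: [0.1, 0.1, -0.7]
grip_width: 1.001
```

Call:
apply_moves(commands=[[0,0,0,-7.1,-1],[0,0,0,-7.1,-1],[0,0,0,-7.1,-1],[0,0,0,-7.1,-1],[0,0,0,-7.1,-1]])

```text
clock: 3.55
position: [0.4415, -0.3081, 0.2061]
ee_rot: [0.1, 0.995, -0.001, -0.002]
ft_force: [-0.1, 0.1, 0.2]
grip_width: 1.0
```

```bash
cat > togo.py <<'E'
from h import *
np.set_printoptions(precision=4,suppress=True)
def togo(xyz,yaw):
    T=pose(); o=manip.get_obs(); a=np.degrees(np.arctan2(T[1,0],T[0,0]))
    print("pos",T[:3,3],"yaw",a,"tilt",T[:3,2],"clock",o["clock"],"j",o["joint_pos"],"F",o["ft_force"],"M",o["torque"],"w",o["grip_width"])
    w=(a-yaw+180)%360-180   # turn about tool z (down) needed
    print("turn",w,"shift(tool now)",T[:3,:3].T@(np.array(xyz)-T[:3,3]))
E
python3 -c "
from togo import *
togo([.4515,-.2489,.12],-176.1)"
```

```text
pos [ 0.4415 -0.3081  0.2061] yaw 168.52505440843075 tilt [-0.004  -0.0012 -1.    ] clock 3.55 j [ 0.9404  0.1936 -0.4688  1.7039  0.0942  1.2688  1.8213] F [-0.0875  0.1151  0.2049] M [ 0.0188 -0.0252 -0.0092] w 1.0004321992877867
turn -15.374945591569258 shift(tool now) [0.0016 0.0602 0.086 ]
```

Call:
apply_moves(commands=[[0,0.025,0,-7.1,-1],[0,0.025,0,-7.1,-1],[0,0.01,0,-1.2,-1],[0,0,0,0,-1]])

```text
clock: 3.88
position: [0.4456, -0.2515, 0.2053]
ee_rot: [-0.037, 0.999, -0.001, -0.003]
ft_force: [0.7, 0.3, -0.3]
grip_width: 1.0
```

Run:
```python
from togo import *
togo([.4515,-.2489,.12],-176.1)
T=pose(); im,d=camera("wrist"); np.savez("w2.npz",im=im,d=d,T=T)
from fit import fit
fit("w2.npz",(0,640,0,480))
```

```text
pos [ 0.4456 -0.2515  0.2053] yaw -175.8054208154323 tilt [-0.005  -0.0013 -1.    ] clock 3.8833 j [ 0.9167  0.1409 -0.5338  1.766   0.0784  1.2591  2.0069] F [ 0.7381  0.3351 -0.3398] M [-0.0256 -0.0309 -0.0073] w 0.9995380741479373
turn 0.29457918456768084 shift(tool now) [-0.0065  0.0023  0.0853]
cap 3861 [ 0.4577 -0.3481  0.1136] [ 0.4586 -0.3486] (0.45864805579185486, -0.34845754504203796) 0.022704843431711197
bar 1207 [ 0.4508 -0.2494  0.0867] ((452.0224609375, -249.15208435058594), (44.31749725341797, 13.289535522460938), 3.9463558197021484)
plate 9430 ((462.1165771484375, -299.2257080078125), (245.55697631835938, 193.15707397460938), 0.7638586163520813)
```

Call:
apply_moves(commands=[[-0.0065,0.002,0.02,0.3,-1],[0,0,0.03,0,-1],[0,0,0.03,0,-1],[0,0,0.02,0,-1],[0,0,0,0,-1]])

```text
clock: 4.35
position: [0.4513, -0.2597, 0.1038]
ee_rot: [-0.019, 1.0, -0.004, -0.0]
ft_force: [0.2, 1.2, -0.7]
grip_width: 1.001
```

```bash
python3 -c "
from togo import *
togo([.4518,-.249,.062],-176.1)"
```

```text
pos [ 0.4513 -0.2597  0.1038] yaw -177.80855597521938 tilt [-0.0006 -0.008  -1.    ] clock 4.35 j [ 0.8907  0.2589 -0.5176  1.8656  0.1552  1.0525  1.9196] F [ 0.1783  1.1946 -0.6835] M [-0.0385  0.0391  0.0197] w 1.000522107004539
turn -1.708555975219383 shift(tool now) [-0.0009  0.011   0.0417]
```

Call:
apply_moves(commands=[[-0.001,0.0115,0.005,-1.7,-1],[0,0,0.009,0,-1],[0,0,0.009,0,-1],[0,0,0.008,0,-1],[0,0,0,0,-1]])

```text
clock: 4.77
position: [0.4527, -0.2511, 0.073]
ee_rot: [-0.031, 1.0, -0.005, 0.001]
ft_force: [0.2, 0.3, -0.3]
grip_width: 0.995
```

```bash
python3 -c "
from togo import *
togo([.4518,-.249,.062],-176.1)"
```

```text
pos [ 0.4527 -0.2511  0.073 ] yaw -176.48524134819442 tilt [ 0.0018 -0.0106 -0.9999] clock 4.7667 j [ 0.8734  0.2923 -0.5194  1.9016  0.1834  0.9866  1.9035] F [ 0.1657  0.3287 -0.3261] M [-0.0086  0.0426 -0.0036] w 0.9948691269545797
turn -0.3852413481944268 shift(tool now) [0.0008 0.0023 0.0109]
```

Call:
apply_moves(commands=[[0.001,0.002,0.006,-0.3,-1],[0,0,0.005,0,-1],[0,0,0,0,0.3],[0,0,0,0,0.6]], squeeze=50)

```text
clock: 5.1
position: [0.4522, -0.2496, 0.0618]
ee_rot: [-0.033, 0.999, -0.006, 0.001]
ft_force: [0.5, 0.6, 0.1]
grip_width: 0.751
```

Call:
apply_moves(commands=[[0,0,0,0,1],[0,0,0,0,1],[0,0,0,0,1],[0,0,0,0,1]])

```text
clock: 5.43
position: [0.4526, -0.2488, 0.0626]
ee_rot: [-0.033, 0.999, -0.005, 0.002]
ft_force: [-8.8, 17.4, 25.3]
grip_width: 0.156
```

```bash
python3 -c "
from togo import *
togo([.4518,-.249,.062],-176.1)"
```

```text
pos [ 0.4526 -0.2488  0.0626] yaw -176.18434011895354 tilt [ 0.0037 -0.0106 -0.9999] clock 5.4333 j [ 0.8688  0.3039 -0.5188  1.9136  0.1922  0.9634  1.8979] F [-8.7902 17.3619 25.3406] M [3.0944 1.8579 0.1255] w 0.15553806997025896
turn -0.08434011895354843 shift(tool now) [ 0.0008 -0.0001  0.0006]
```

Call:
apply_moves(commands=[[0,0,0,0,1],[0,0,0,0,1]])

```text
clock: 5.6
position: [0.4526, -0.2486, 0.0627]
ee_rot: [-0.034, 0.999, -0.005, 0.002]
ft_force: [0.4, -0.7, -2.9]
grip_width: 0.157
```

Transient only. Now I turn the knob clockwise (positive about the tool's z).

Call:
apply_moves(commands=[[0,0,0,5,1],[0,0,0,5,1],[0,0,0,5,1],[0,0,0,5,1]])

```text
clock: 5.93
position: [0.4525, -0.2485, 0.0627]
ee_rot: [0.145, 0.989, -0.005, 0.002]
ft_force: [-0.3, 0.7, 0.0]
grip_width: 0.153
```

```bash
python3 -c "
from togo import *
togo([.4520,-.249,.062],-176.1-74.5)"
```

```text
pos [ 0.4525 -0.2485  0.0627] yaw 163.29662186765526 tilt [ 0.0034 -0.0108 -0.9999] clock 5.9333 j [ 0.8221  0.2949 -0.4658  1.9164  0.1709  0.9599  1.5553] F [-0.3281  0.7187  0.031 ] M [-0.0486  0.0899  0.1817] w 0.15271590713600652
turn 53.89662186765531 shift(tool now) [ 0.0003 -0.0006  0.0007]
```

Call:
apply_moves(commands=[[0,0,0,5,1],[0,0,0,5,1],[0,0,0,5,1],[0,0,0,5,1],[0,0,0,5,1]])

```text
clock: 6.35
position: [0.4525, -0.2483, 0.0627]
ee_rot: [0.366, 0.931, -0.005, 0.004]
ft_force: [-0.5, 1.2, -0.0]
grip_width: 0.154
```

Call:
apply_moves(commands=[[0,0,0,5,1],[0,0,0,5,1],[0,0,0,5,1],[0,0,0,5,1],[0,0,0,5,1]])

```text
clock: 6.77
position: [0.4526, -0.2482, 0.0627]
ee_rot: [0.568, 0.823, -0.004, 0.005]
ft_force: [0.1, 0.9, -0.6]
grip_width: 0.154
```

```bash
python3 -c "
from togo import *
togo([.4520,-.249,.062],-176.1-74.5)"
```

```text
pos [ 0.4526 -0.2482  0.0627] yaw 110.77156782466082 tilt [ 0.0036 -0.0112 -0.9999] clock 6.7667 j [ 0.7065  0.278  -0.3356  1.9228  0.1223  0.9516  0.6749] F [ 0.1213  0.8798 -0.5828] M [ 0.112   0.1246 -0.0146] w 0.15429308190887558
turn 1.371567824660815 shift(tool now) [-0.0005 -0.0009  0.0007]
```

Call:
apply_moves(commands=[[0,0,0,2,1],[0,0,0,1,1],[0,0,0,0,1]])

```text
clock: 7.02
position: [0.4526, -0.2481, 0.0628]
ee_rot: [0.591, 0.807, -0.004, 0.005]
ft_force: [-0.1, 0.0, -0.6]
grip_width: 0.155
```

```bash
python3 -c "
from togo import *
togo([.4520,-.249,.062],-176.1-74.5)"
```

```text
pos [ 0.4526 -0.2481  0.0628] yaw 107.53172751794479 tilt [ 0.0031 -0.0123 -0.9999] clock 7.0167 j [ 0.6985  0.277  -0.3276  1.9233  0.1209  0.9513  0.6188] F [-0.0598  0.0491 -0.6361] M [-0.0564  0.2989  1.2114] w 0.1553037799797501
turn -1.868272482055204 shift(tool now) [-0.0006 -0.0009  0.0008]
```

Call:
apply_moves(commands=[[0,0,0,-2,1],[0,0,0,0,0.3],[0,0,0,0,-0.1],[0,0,0,0,-0.1],[0,0,-0.005,0,-0.1]])

```text
clock: 7.43
position: [0.4523, -0.2483, 0.0672]
ee_rot: [0.576, 0.817, -0.004, 0.005]
ft_force: [0.6, -0.6, 0.1]
grip_width: 0.557
```

Call:
apply_moves(commands=[[0,0,-0.02,0,-0.1],[0,0,-0.025,0,-0.1],[0,0,-0.03,0,-0.4],[0,0,-0.03,0,-0.4],[0,0,0,0,-0.4]])

```text
clock: 7.85
position: [0.4512, -0.2465, 0.1776]
ee_rot: [0.577, 0.817, -0.003, 0.003]
ft_force: [0.5, -1.5, -0.4]
grip_width: 0.693
```

Run:
```python
from togo import *
togo([.4586,-.3485,.16],107)
T=pose(); im,d=camera("wrist"); np.savez("w3.npz",im=im,d=d,T=T); save("w3.png",im)
P=cloud("wrist",d,T,0,640,0,480)
near=lambda c,r: np.hypot(*(P[:,:2]-c).T)<r
q=P[near([.4586,-.3485],.035)&(abs(P[:,2]-.114)<.004)]
print("cap",len(q),q.mean(0),(q[:,:2].max(0)+q[:,:2].min(0))/2,cv2.minEnclosingCircle(q[:,:2].astype(np.float32)))
q=P[near([.4518,-.249],.035)&(abs(P[:,2]-.087)<.005)]; print("bar",len(q),q.mean(0),cv2.minAreaRect((q[:,:2]*1000).astype(np.float32)))
# obstacles around cap within finger reach, from first view
f=np.load("w1.npz"); Q=cloud("wrist",f["d"],f["T"],0,640,0,290)
for rr in (.05,.06,.07,.08,.1): 
    m=(np.hypot(*(Q[:,:2]-[.4586,-.3485]).T)<rr)&(np.hypot(*(Q[:,:2]-[.4586,-.3485]).T)>.04)&(Q[:,2]>.055); print(rr,m.sum(),Q[m].max(0) if m.any() else "")
```

```text
pos [ 0.4512 -0.2465  0.1776] yaw 109.47824954390359 tilt [ 0.0014 -0.0095 -1.    ] clock 7.85 j [ 0.7227  0.1441 -0.3428  1.8123  0.0609  1.1893  0.7007] F [ 0.5171 -1.4624 -0.4239] M [ 0.0039 -0.0807  0.0062] w 0.6932190591921711
turn 2.478249543903587 shift(tool now) [-0.0984 -0.027   0.0186]
cap 3379 [ 0.458  -0.3475  0.1134] [ 0.4584 -0.3488] ((0.45865073800086975, -0.3491726219654083), 0.022451696917414665)
bar 1535 [ 0.451  -0.2478  0.0866] ((451.29364013671875, -248.9539794921875), (13.751826286315918, 43.777400970458984), 19.911640167236328)
0.05 0 
0.06 0 
0.07 0 
0.08 0 
0.1 1503 [ 0.5583 -0.2486  0.089 ]
```

View pics/w3.png

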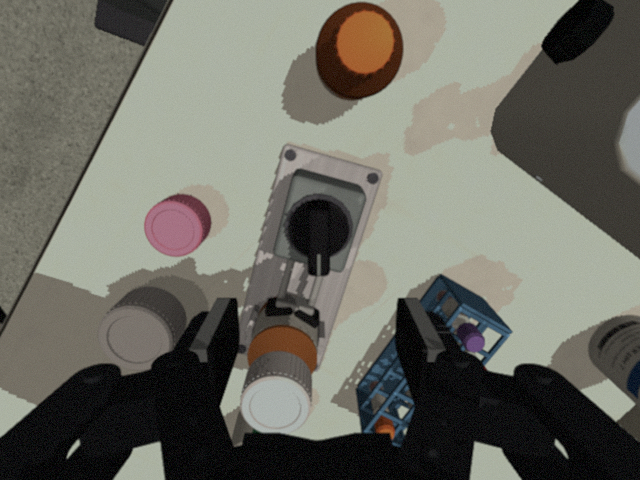

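The knob bar now lies at 109.9°, which is 74.0° clockwise of its start, or 1.29 rad: locked. The picture shows the bar along the clamp at (318,240) and the white cap at (275,395). Next I go over the cap.

Call:
apply_moves(commands=[[-0.03,-0.008,0,0,-0.6],[-0.03,-0.008,0,0,-0.6],[-0.025,-0.008,0,0,-0.6],[-0.012,-0.003,0,0,-0.6],[0,0,0,0,-0.6]])

```text
clock: 8.32
position: [0.4576, -0.3487, 0.1754]
ee_rot: [0.576, 0.817, -0.004, 0.002]
ft_force: [-0.8, 0.5, 0.0]
grip_width: 0.793
```

```bash
python3 -c "
from togo import *
togo([.4586,-.3488,.08],109)"
```

```text
pos [ 0.4576 -0.3487  0.1754] yaw 109.60145617972402 tilt [-0.0004 -0.0087 -1.    ] clock 8.3167 j [ 0.7995  0.272  -0.274   1.6639  0.0859  1.2125  0.8473] F [-0.7778  0.544   0.0037] M [ 0.018  -0.0114 -0.0243] w 0.7930773849126515
turn 0.601456179724039 shift(tool now) [0.0003 0.0012 0.0954]
```

Call:
apply_moves(commands=[[0,0.001,0.012,0,-0.6],[0,0,0.012,0,-0.6],[0,0,0.012,0,-0.6],[0,0,0.012,0,-0.6],[0,0,0,0,-0.6]])

```text
clock: 8.73
position: [0.4585, -0.3417, 0.12]
ee_rot: [0.575, 0.818, -0.002, -0.0]
ft_force: [-0.1, 0.2, -0.5]
grip_width: 0.804
```

```bash
python3 -c "
from togo import *
togo([.4586,-.3488,.08],109)"
```

```text
pos [ 0.4585 -0.3417  0.12  ] yaw 109.82218030142147 tilt [-0.0029 -0.0037 -1.    ] clock 8.7333 j [ 0.7904  0.3196 -0.2759  1.7275  0.101   1.1085  0.8286] F [-0.148   0.2443 -0.503 ] M [0.0235 0.0588 0.0081] w 0.8041038833692434
turn 0.8221803014214686 shift(tool now) [-0.0066 -0.0022  0.0401]
```

Call:
apply_moves(commands=[[-0.0065,-0.002,0,0.5,-0.6],[0,0,0.007,0,-0.6],[0,0,0.007,0,-0.6],[0,0,0,0,-0.6]])

```text
clock: 9.07
position: [0.4592, -0.3455, 0.1039]
ee_rot: [0.577, 0.817, -0.002, -0.001]
ft_force: [0.0, 0.9, 0.1]
grip_width: 0.803
```

```bash
python3 -c "
from togo import *
togo([.4586,-.3488,.08],109)"
```

```text
pos [ 0.4592 -0.3455  0.1039] yaw 109.48893038846546 tilt [-0.004  -0.0019 -1.    ] clock 9.0667 j [ 0.7907  0.3436 -0.2713  1.7331  0.1066  1.0814  0.8242] F [0.0128 0.8682 0.1162] M [ 0.0236  0.0866 -0.0241] w 0.8025361191236817
turn 0.48893038846546233 shift(tool now) [-0.0028 -0.0016  0.0239]
```

Call:
apply_moves(commands=[[-0.004,-0.0015,0.006,0,-0.6],[-0.001,0,0.007,0,-0.6],[0,0,0.006,0,-0.6],[0,0,0.002,0,-0.6],[0,0,0,0,-0.6]])

```text
clock: 9.48
position: [0.4598, -0.3515, 0.081]
ee_rot: [0.577, 0.817, -0.002, -0.001]
ft_force: [0.6, -0.3, -0.1]
grip_width: 0.801
```

```bash
python3 -c "
from togo import *
togo([.4586,-.3488,.08],109)"
```

```text
pos [ 0.4598 -0.3515  0.081 ] yaw 109.4797386688089 tilt [-0.0031 -0.0024 -1.    ] clock 9.4833 j [ 0.7926  0.3764 -0.2656  1.7423  0.1164  1.0393  0.8254] F [ 0.565  -0.2549 -0.0714] M [-0.0215  0.0121  0.0158] w 0.8009176240425875
turn 0.47973866880892047 shift(tool now) [ 0.003  -0.0002  0.001 ]
```

Call:
apply_moves(commands=[[0.003,0,0.0005,0,-0.6],[0,0,0,0,-0.3],[0,0,0,0,0],[0,0,0,0,0.2],[0,0,0,0,0.4]], squeeze=60)

```text
clock: 9.9
position: [0.459, -0.3483, 0.081]
ee_rot: [0.577, 0.817, -0.002, -0.0]
ft_force: [0.1, -0.0, -4.6]
grip_width: 0.505
```

Call:
apply_moves(commands=[[0,0,0,0,1],[0,0,0,0,1],[0,0,0,0,1]])

```text
clock: 10.15
position: [0.459, -0.3483, 0.081]
ee_rot: [0.577, 0.817, -0.002, -0.0]
ft_force: [-1.1, -0.0, -1.1]
grip_width: 0.504
```

```bash
python3 -c "
from togo import *
togo([.4586,-.3488,.08],109)"
```

```text
pos [ 0.459  -0.3483  0.081 ] yaw 109.49137885970448 tilt [-0.0022 -0.0027 -1.    ] clock 10.15 j [ 0.7908  0.371  -0.2674  1.7498  0.1156  1.0362  0.8219] F [-1.1127 -0.0294 -1.0946] M [ 0.073  -0.1446  0.0154] w 0.5042029417771723
turn 0.4913788597044686 shift(tool now) [-0.0003 -0.0006  0.001 ]
```

Call:
apply_moves(commands=[[0,0,0.002,0,1],[0,0,0.002,0,1],[0,0,0.001,0,1],[0,0,0,0,1]])

```text
clock: 10.48
position: [0.4595, -0.3486, 0.0785]
ee_rot: [0.577, 0.817, -0.002, 0.001]
ft_force: [-2.3, 1.4, 7.9]
grip_width: 0.502
```

Call:
apply_moves(commands=[[0,0,0.002,0,1],[0,0,0.002,0,1]])

```text
clock: 10.65
position: [0.4601, -0.349, 0.0765]
ee_rot: [0.577, 0.816, -0.002, 0.001]
ft_force: [-4.0, 2.5, 9.9]
grip_width: 0.509
```

```bash
python3 -c "
from togo import *
togo([.4586,-.3488,.0765],109)"
```

```text
pos [ 0.4601 -0.349   0.0765] yaw 109.471443555779 tilt [-0.0002 -0.0052 -1.    ] clock 10.65 j [ 0.7895  0.3766 -0.2665  1.7528  0.1189  1.025   0.819 ] F [-4.0171  2.5492  9.8845] M [ 0.5756  0.721  -0.0202] w 0.5086968437521399
turn 0.4714435557789898 shift(tool now) [ 0.0007 -0.0013  0.    ]
```

Call:
apply_moves(commands=[[0,-0.0007,0.0008,-4,1],[0,0,0.0008,-4,1],[0,0,0.0008,-4,1]])

```text
clock: 10.9
position: [0.4606, -0.3495, 0.0772]
ee_rot: [0.487, 0.874, -0.003, 0.003]
ft_force: [-5.4, 3.2, 9.6]
grip_width: 0.501
```

```bash
python3 -c "
from togo import *
togo([.4588,-.3486,.0765],109.5+63)"
```

```text
pos [ 0.4606 -0.3495  0.0772] yaw 121.77539904108382 tilt [ 0.002  -0.0069 -1.    ] clock 10.9 j [ 0.8184  0.3792 -0.3015  1.7512  0.1347  1.0255  1.0222] F [-5.3851  3.2127  9.5958] M [ 0.7923  0.9859 -0.0801] w 0.5013083480225439
turn -50.7246009589162 shift(tool now) [ 0.0017 -0.0011  0.0007]
```

Call:
apply_moves(commands=[[0.001,-0.0007,0.001,-4.5,1],[0.0007,-0.0005,0.001,-4.5,1],[0.0005,-0.0003,0.001,-4.5,1],[0.0003,0,0.001,-4.5,1]])

```text
clock: 11.23
position: [0.4603, -0.3493, 0.0777]
ee_rot: [0.337, 0.942, -0.004, 0.005]
ft_force: [-3.4, 1.9, 8.0]
grip_width: 0.504
```

```bash
python3 -c "
from togo import *
togo([.4588,-.3486,.0765],109.5+63)"
```

```text
pos [ 0.4603 -0.3493  0.0777] yaw 140.6501429764088 tilt [ 0.0069 -0.0106 -0.9999] clock 11.2333 j [ 0.8642  0.3803 -0.3563  1.7549  0.1589  1.0225  1.3336] F [-3.4388  1.8659  8.0446] M [ 0.5301  0.7577 -0.0259] w 0.5044784672539129
turn -31.8498570235912 shift(tool now) [ 0.0016 -0.0004  0.0012]
```

Call:
apply_moves(commands=[[0.001,0,0.0025,0,1],[0.0005,0,0.002,-4,1],[0.0005,0,0.0018,-4.5,1]])

```text
clock: 11.48
position: [0.4604, -0.3495, 0.0757]
ee_rot: [0.262, 0.965, -0.006, 0.007]
ft_force: [-7.3, 5.2, 18.8]
grip_width: 0.505
```

```bash
python3 -c "
from togo import *
togo([.4588,-.3486,.0765],109.5+63)"
```

```text
pos [ 0.4604 -0.3495  0.0757] yaw 149.5731698982783 tilt [ 0.0106 -0.0143 -0.9998] clock 11.4833 j [ 0.8851  0.3832 -0.3817  1.7595  0.173   1.0143  1.4788] F [-7.3011  5.2319 18.8243] M [ 0.9943  1.3056 -0.1605] w 0.5049679808534908
turn -22.92683010172169 shift(tool now) [ 0.0018 -0.0001 -0.0009]
```

Call:
apply_moves(commands=[[0.0005,0,0.0006,-4.5,1],[0.0005,0,0.0008,-4.5,1],[0.0005,0,0.001,-4.5,1],[0.0005,0,0.001,-4.5,1]])

```text
clock: 11.82
position: [0.4602, -0.3494, 0.0769]
ee_rot: [0.101, 0.995, -0.008, 0.008]
ft_force: [-2.6, 1.0, 9.0]
grip_width: 0.503
```

```bash
python3 -c "
from togo import *
togo([.4588,-.3486,.0765],109.5+63)"
```

```text
pos [ 0.4602 -0.3494  0.0769] yaw 168.45113411546544 tilt [ 0.0137 -0.0175 -0.9998] clock 11.8167 j [ 0.9309  0.3866 -0.4372  1.7606  0.1988  1.0158  1.7892] F [-2.5667  1.0201  8.9796] M [ 0.4969  0.4887 -0.0556] w 0.5026787764600683
turn -4.048865884534564 shift(tool now) [0.0016 0.0005 0.0004]
```

Call:
apply_moves(commands=[[0,0,0.001,-4.5,1],[0,0,0,-1,1]])

```text
clock: 11.98
position: [0.4603, -0.3496, 0.0776]
ee_rot: [0.049, 0.999, -0.009, 0.007]
ft_force: [-3.7, 3.0, 5.5]
grip_width: 0.501
```

Call:
apply_moves(commands=[[0,0,-0.003,0,1],[0,0,-0.004,0,1],[0,0,-0.005,0,1]])

```text
clock: 12.23
position: [0.4598, -0.3493, 0.0903]
ee_rot: [0.048, 0.999, -0.009, 0.007]
ft_force: [-0.6, 0.4, -0.7]
grip_width: 0.5
```

```bash
python3 -c "
from togo import *
togo([.4588,-.3486,.151],109.5+63)"
```

```text
pos [ 0.4598 -0.3493  0.0903] yaw 174.5267788341185 tilt [ 0.0131 -0.018  -0.9998] clock 12.2333 j [ 0.9491  0.3728 -0.4585  1.7502  0.1984  1.0421  1.8957] F [-0.5595  0.4344 -0.6953] M [-0.0245 -0.0338 -0.0248] w 0.5002998714112908
turn 2.0267788341184882 shift(tool now) [ 0.0001 -0.0004 -0.0607]
```

The cap is free and moving up with no load. I keep lifting in small rows.

Call:
apply_moves(commands=[[0,0,-0.01,0,1],[0,0,-0.01,0,1],[0,0,-0.01,0,1],[0,0,0,0,1]])

```text
clock: 12.57
position: [0.4598, -0.349, 0.1244]
ee_rot: [0.048, 0.999, -0.009, 0.008]
ft_force: [0.6, -0.4, -0.1]
grip_width: 0.503
```

```bash
python3 -c "
from togo import *
togo([.4586,-.3487,.159],174.5)"
```

```text
pos [ 0.4598 -0.349   0.1244] yaw 174.48695435684326 tilt [ 0.0143 -0.019  -0.9997] clock 12.5667 j [ 0.9573  0.3338 -0.4663  1.7212  0.1763  1.1043  1.9113] F [ 0.5751 -0.4496 -0.1248] M [ 0.0093 -0.0263  0.0218] w 0.5027704543021472
turn -0.013045643156743836 shift(tool now) [ 0.0007 -0.0004 -0.0346]
```

Call:
apply_moves(commands=[[0.001,-0.0003,-0.011,0,1],[0,0,-0.01,0,1],[0,0,-0.01,0,1],[0,0,0,0,1],[0,0,0,0,1]])

```text
clock: 12.98
position: [0.4584, -0.3489, 0.1601]
ee_rot: [0.048, 0.999, -0.01, 0.008]
ft_force: [0.4, -0.1, -0.8]
grip_width: 0.503
```

Run:
```python
from togo import *
togo([.4586,-.3487,.159],174.5)
for n in ("scene","side"):
    im,d=camera(n); np.savez(n+"f.npz",im=im,d=d)
    for t in ("cap_top","safety_cap","bottle_mouth","knob_grip"):
        for r in nets.place_of(n,t)[:3]:
            u,v=np.array(r["xy"]).round().astype(int); print(n,t,r["conf"],r["xy"],at_depth(n,r["xy"],d[v,u]))
    for nm,p in [("rim.164",[.4586,-.3487,.164]),("mouth",[.4586,-.3487,.104])]: print(n,nm,proj(n,p))
    u,v=proj(n,[.457,-.335,.12]).astype(int)
    c=im[max(v-60,0):v+60,max(u-80,0):u+80]; save(n+"f.png",cv2.resize(c,(640,480),interpolation=cv2.INTER_CUBIC)); print(u,v)
f=[cv2.imread(f"pics/{n}f.png") for n in ("scene","side")]; cv2.imwrite("pics/both.png",cv2.resize(np.hstack(f),(800,300)))
```

```text
pos [ 0.4584 -0.3489  0.1601] yaw 174.47368765233688 tilt [ 0.0157 -0.0204 -0.9997] clock 12.9833 j [ 0.9659  0.2954 -0.4719  1.6884  0.1553  1.1689  1.9279] F [ 0.3623 -0.1027 -0.8394] M [ 0.039   0.0056 -0.0149] w 0.502865294550727
turn -0.026312347663122182 shift(tool now) [-0.0001  0.0003  0.0011]
scene cap_top 0.92 [329.8, 318.2] [ 0.3569 -0.2854  0.0283]
scene cap_top 0.85 [359.7, 347.4] [ 0.3448 -0.3938  0.0373]
scene cap_top 0.71 [404.1, 235.2] [ 0.4654 -0.3436  0.1927]
scene safety_cap 0.97 [329.6, 335.2] [ 0.3403 -0.3113  0.0124]
scene safety_cap 0.87 [356.8, 363.9] [ 0.3268 -0.4116  0.0235]
scene safety_cap 0.78 [397.6, 252.9] [ 0.4392 -0.3601  0.172 ]
scene bottle_mouth 0.96 [399.2, 283.8] [ 0.4683 -0.3406  0.0961]
scene knob_grip 0.79 [361.6, 275.7] [ 0.4479 -0.2561  0.0793]
scene rim.164 [401.4992 252.3741]
scene mouth [398.4418 283.1046]
393 272
side cap_top 0.68 [316.9, 167.9] [ 0.456  -0.3082  0.2042]
side cap_top 0.66 [364.1, 217.3] [ 0.3456 -0.4068  0.0398]
side cap_top 0.56 [358.0, 233.5] [ 0.3597 -0.3613  0.0135]
side safety_cap 0.8 [359.6, 251.7] [ 0.3528 -0.2739  0.0059]
side safety_cap 0.72 [362.0, 232.3] [ 0.3495 -0.3592  0.0182]
side safety_cap 0.5 [319.7, 176.0] [ 0.4514 -0.3224  0.1799]
side bottle_mouth 0.67 [319.4, 199.1] [ 0.4581 -0.3636  0.1055]
side knob_grip 0.74 [316.1, 227.4] [ 0.452  -0.2302  0.0876]
side knob_grip 0.28 [317.4, 236.3] [ 0.4486 -0.2222  0.0689]
side rim.164 [318.046  178.8222]
side mouth [318.5984 201.8098]
318 197
```

View pics/both.png

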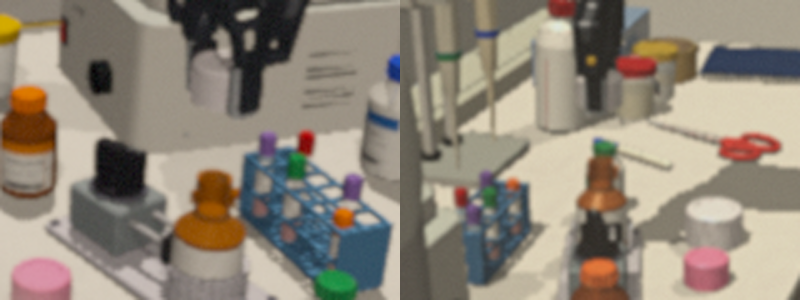

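The crop shows the cap held in the jaws above the open bottle mouth. The bottle is still in the clamp, the knob bar is in its locked position, and the bystanders stand where they were. The seen mouth and rim match the projected positions to about 1 to 4 px. I'm handing in.

```bash
python3 -c "
from h import *
print(workorder.hand_in()); print(manip.get_obs()['position'],manip.get_obs()['clock'])"
```

```text
the job is handed in; nothing more can be done
None
the job is handed in; nothing more can be done
```

The clamp is locked, the cap is off, and I handed the job in at about 13 s with the cap still in the gripper.

- **Clamp:** I turned the knob clockwise until it met its end stop. The bar measured 74° from its start, about 1.29 rad, where locked is anything above 1.1.
- **Cap:** I gripped it at 60 N and pressed it down 3.3 to 5.3 mm, mostly at 8–10 N with a brief peak of 19 N. I then turned it about 65° (1.13 rad) counter-clockwise, and it lifted with no resistance.
- **Final position:** The tool is within about 1 mm of the bottle axis. By the tool's height, the cap's rim is about 61 mm above the mouth.
- **Last images:** They show the cap in the jaws, the bottle in the clamp, and the neighbouring items in view apparently unmoved. I did not measure their positions again.

**Small deviations:**
- The tool ended tilted about 1.5° after the pressing.
- In the scene camera the network placed the cap's origin about 4 px from where I expected it. It seemed offset the same way before the cap was touched, so I took this as network error.
- A brief 25 N upward reading appeared as the fingers closed on the knob and went away at once.

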